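# Cull the spoiled cross blanks from the sorting stand

### The job

Five sawn cross blanks lie in the lanes of the wooden sorting stand. Two are spoiled, one has lost a side arm and one is too short: without lifting them, push each along its lane over the far edge so that it drops right into the reject bin behind. The arm that snapped off was kept in the small pocket at the near end of its lane: pick it out and drop it in the bin as well, and leave the three sound blanks where they lie.

Things in the scene. Friction and masses are not known exactly. Their poses are not given: they have to be found in the camera images.
- stand: fixed wooden sorting stand, 351 x 356 mm. Origin on the table below the middle of the deck's far edge; +x leads from the deck to the bin behind, away from the robot. Flat deck, top at height 64 mm, from x = -193 mm to 0. Five lanes along x at y = -140, -70, 0, 70, 140 mm, each 64 mm wide between ribs 7 mm high, open at x = 0. A blank's foot lies about 40 mm past its pocket's rim, room for a finger
- stand_pocket (a point): middle of the floor of the middle lane's pocket, on the deck's level (height 64 mm), 172 mm before the far edge. Each lane has such a pocket at its near end, 34 x 34 mm, on the lane's middle line, with rims 7 mm high
- stand_bin (a point): middle of the reject bin's floor (height 38 mm). Inside, the bin runs 0 to 153 mm in the stand's x and -172 to 172 mm in its y; three walls rise to height 84 mm and the deck's far edge, 26 mm above the bin floor, is its near side
- good_2: sound sawn wooden cross blank, 54 mm across the arms, 96 mm long, 20 mm thick, shaft about 23 mm wide; origin at the middle of its underside, its long axis is y with the head (arm end) at +y, z up. Loose, about 36 g; stays in its lane
- good_3: sound sawn wooden cross blank, 56 mm across the arms, 101 mm long, 20 mm thick, shaft about 23 mm wide; origin at the middle of its underside, its long axis is y with the head (arm end) at +y, z up. Loose, about 36 g; stays in its lane
- good_5: sound sawn wooden cross blank, 53 mm across the arms, 98 mm long, 20 mm thick, shaft about 23 mm wide; origin at the middle of its underside, its long axis is y with the head (arm end) at +y, z up. Loose, about 36 g; stays in its lane
- one_armed: spoiled blank, 100 mm long, 20 mm thick, shaft 23 mm wide, with one side arm (to x = +27 mm) and a rough break where the other was; origin at the middle of the shaft's underside, long axis y with the head at +y towards the bin, the foot towards the robot, z up. Loose, 24 to 48 g
- short: spoiled blank, only 72 mm long, 54 mm across its two arms, 20 mm thick, shaft 23 mm wide; origin at the middle of its underside, long axis y, foot (at -y) towards the robot, z up. Loose, 21 to 42 g
- snapped_arm: the snapped-off side arm, a small wooden block 18 x 19 mm and 22 mm high, standing in the pocket at the near end of the one-armed blank's lane, 15 mm of it above the pocket's rims; origin at the middle of its underside, z up. Loose, 12 g
- snapped_arm_mid (a point): middle of the snapped-off arm
- one_armed_mid (a point): middle of one_armed, 10 mm above its underside
- one_armed_foot (a point): middle of the foot end face of one_armed (50 mm from the middle, the end nearest the robot at the start), 10 mm above its underside
- one_armed_head (a point): middle of the head end face of one_armed (50 mm from the middle, the end nearest the bin at the start), 10 mm above its underside
- short_mid (a point): middle of short, 10 mm above its underside
- short_foot (a point): middle of the foot end face of short (36 mm from the middle, the end nearest the robot at the start), 10 mm above its underside
- short_head (a point): middle of the head end face of short (36 mm from the middle, the end nearest the bin at the start), 10 mm above its underside
Mind the look-alikes: they are no part of the job. What is shaped like the short but black or purple is not meant.

How it is judged:
By the outcome, as a careful person would: the job done as asked, in the order asked, and still so for the second after the job is handed in, with the robot touching nothing.
It also fails if it takes over 61 s, if anything falls off the work surface, if the arm or the gripper's body presses on something with over 40 N, if the wrist force passes 120 N, or if a joint passes its speed limit or range.

### The arm

A 7-joint arm with a two-finger parallel gripper is mounted at the origin on a cart in front of the work surface, level with it; the furniture and walls round the work are solid. World frame = base frame: x ahead of the robot, y to its left, z up, the work surface at z = 0. Lengths are in m, angles in rad, forces in N, time in s.
With the tool pointing down it reaches from about 0.4 to 0.9 m from the base axis. Payload 5.6 kg.
Tool frame: the origin (TCP) lies midway between the tips of the shut fingers; the grasp point (between the pads) lies 19 mm behind it (bot.pinch_z is the distance from the TCP to the grasp point, in m); z points along the fingers, y is the line along which they close (so a half turn about z gives the same grasp; the last joint's range is limited). The gripper opens to 92 mm and grips with 3 to 60 N. Pads are 20 mm wide; open, the fingers measure 128 mm over their backs; the gripper's body (75 mm by 189 mm) begins 69 mm behind the grasp point.
Start: joints at [1.102, 0.468, -0.012, 1.603, 0.006, 1.071, -0.056], TCP at [0.268, -0.592, 0.215] pointing down, gripper open.
Joint ranges: [-2.53, 2.53], [-0.31, 2.02], [-1.57, 1.55], [0.28, 2.44], [-1.29, 4.43], [0.15, 1.84], [-2.92, 2.92]. Speed limits (rad/s): [2.57, 2.57, 3.14, 3.14, 3.14, 3.14, 3.14].

### API

Orientations are given as a unit quaternion [w, x, y, z].
In Python, from cell import status, viewer, job, bot gives the robot as it stands.
- The arm moves only by the tool servo_tool, never from a script. Its argument "increments" is a list of rows, each a list of 7 numbers: the shift along the tool's x, y, z in m, then the turn, a rotation vector about the tool's x, y, z in rad, then the finger opening in m, from 0 to 0.0919. A call has exactly 5 rows; each row is the pose to reach, as a shift and turn from the pose commanded when the call began, along the tool's axes at that moment; what a row does not reach only later rows make up. A row lasts 1/8 s, in which the tool goes at most 62.5 mm and 10.7 degrees, less where a joint would pass 70% of its speed; a pose out of reach is approached as far as the arm can. A call with a gripper value outside its range is refused whole. The fingers move at their own pace and stop on an object; "newtons" is the grip in N (left out, the last holds). Time passes only in rows, so rows that repeat a pose let the fingers close, or fill a call up. It gives the time, the measured TCP pose, the force, the opening and the grip force at its end, in the units of the state.
- status.read_state(): the state, without advancing time (a new reading comes with each control period).
- viewer.get_image(name): name is "scene" or "top" or "wrist"; returns a dict with "pixels" (420x560x3 uint8, red, green, blue), "K" (3x3 intrinsics, pixels), "k1" (the pictures are not rectified: a ray, as slopes to the right and down, at radius r is drawn at 1 + k1 r^2 times it, then the intrinsics apply), "rvec" (rotation vector, rad) and "tvec" (3), from world to camera coordinates, as OpenCV has them. Camera axes: x right, y down, z forward; pixel columns grow to the right and rows downward; lengths in m; the calibration is good to about 2 mm. A picture is of the moment at which its call begins. There is no depth.
- job.sign_off(): hands the job in; it is judged then, once.
The state is a dict: "time_s": time; "qpos": joint angles; "dq": joint speeds; "effort": joint torques, N m; "position": TCP position; "ee_rot": TCP orientation; "contact_force": force on the tool from outside, world axes, zero at the start; "wrist_torque": the same for the moment, N m; "opening": opening from 0.0 (shut) to 1.0 (fully open); "grip_force": force on a finger pad.
Only numpy, scipy, OpenCV 4.12 (cv2) and the standard library are available. Lean on these libraries where they do the work, as an engineer would, in place of code of your own. Each camera call takes 0.05 s, during which the arm holds its last target. There are 200 camera calls.

## Working session

There is one attempt and no reset: what is moved stays moved. The work goes in short steps, Python scripts to look and compute and a tool call to move; the robot and the scene stay as the last step left them, time stands still between calls to the robot, and variables do not carry over. Pictures are saved under pics/ and viewed, at most 12 in all, crops included, and the job is handed in when it is done.

Besides the shell and the picture viewer there is one more tool, called in YAML: its name, and indented under it one key for each argument. servo_tool: Moves the arm, as the interface text tells. Its arguments: {"type":"object","properties":{"increments":{"type":"array"},"newtons":{"type":"number"}},"required":["increments"]}

```bash
mkdir -p pics; ls; cat > h.py <<'E'
import numpy as np, cv2
from cell import status, viewer, job, bot
def grab(n,f):
    d=viewer.get_image(n); cv2.imwrite(f'pics/{f}.png',cv2.cvtColor(d['pixels'],cv2.COLOR_RGB2BGR))
    np.savez(f'pics/{f}.npz',**{k:np.asarray(v) for k,v in d.items()}); return d
def load(f): return dict(np.load(f'pics/{f}.npz'))
def dist(d): return np.array([float(d['k1']),0,0,0,0])
def cast(d,uv,z):
    R,_=cv2.Rodrigues(np.asarray(d['rvec'],float)); t=np.asarray(d['tvec'],float).ravel()
    n=cv2.undistortPoints(np.float64(uv).reshape(-1,1,2),np.asarray(d['K'],float),dist(d)).reshape(-1,2)
    r=np.c_[n,np.ones(len(n))]@R; c=-R.T@t
    return c+r*((z-c[2])/r[:,2])[:,None]
def proj(d,p):
    return cv2.projectPoints(np.float64(p).reshape(-1,1,3),np.asarray(d['rvec'],float),np.asarray(d['tvec'],float),np.asarray(d['K'],float),dist(d))[0].reshape(-1,2)
E
python3 - <<'E'
from h import *
a=grab('top','top0');b=grab('scene','sc0')
s=status.read_state();print(s)
print(a['K'],a['k1'],a['rvec'],a['tvec'])
E
```

```text
pics
{'time_s': 0.1, 'qpos': array([ 1.10199355,  0.46826332, -0.01158287,  1.60351014,  0.0060129 ,
        1.07138507, -0.0563163 ]), 'dq': array([ 4.01427583e-04, -1.20788253e-03, -4.33188604e-04, -2.66574149e-03,
       -8.62048333e-05,  6.98066395e-04, -5.76696347e-04]), 'effort': array([ 1.21585137e-03, -5.21650994e+01, -1.23068489e-02, -2.44367284e+01,
       -5.67771681e-02,  1.41222819e-02,  4.83862993e-05]), 'position': array([ 0.26819857, -0.59153165,  0.21376118]), 'ee_rot': array([-7.31949946e-04,  9.77431460e-01,  2.11251400e-01, -2.25986449e-04]), 'contact_force': array([ 0.74570488,  0.21345523, -0.26007662]), 'wrist_torque': array([ 0.00984761,  0.00299905, -0.02185444]), 'grip_force': 0.0, 'opening': 0.9971088737157029}
[[404.8933068    0.         280.09270745]
 [  0.         404.8933068  209.35430351]
 [  0.           0.           1.        ]] 0.03795151810816825 [ 2.18027416 -2.14918203  0.10980812] [-0.05560827  0.54466171  1.06304967]
```

View pics/top0.png

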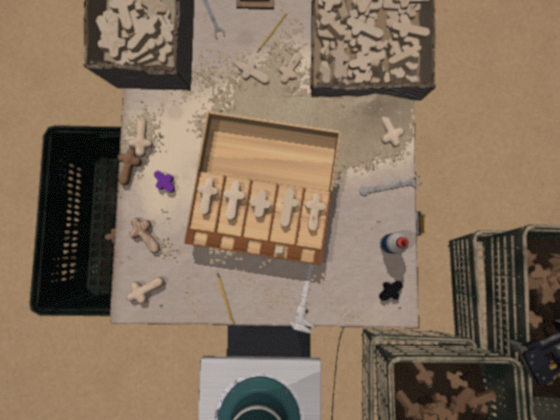

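View pics/sc0.png

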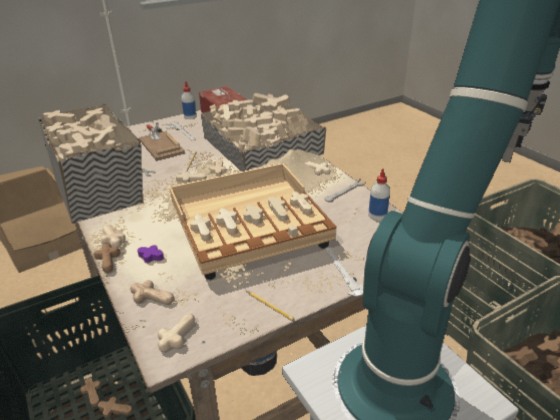

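The top view shows the stand with five blanks near columns 207, 233, 260, 287 and 314. The third (260,203) looks short. The fourth (287,208) may be the one-armed blank, with a block in a pocket near (280,250). I'll enlarge the area to confirm.

```bash
python3 - <<'E'
from h import *
i=cv2.imread('pics/top0.png')[105:270,175:350]
cv2.imwrite('pics/c1.png',cv2.resize(i,None,fx=4,fy=3.6 if 0 else 3.6,interpolation=cv2.INTER_CUBIC)[:, :800])
E
```

```text
(no output)
```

View pics/c1.png

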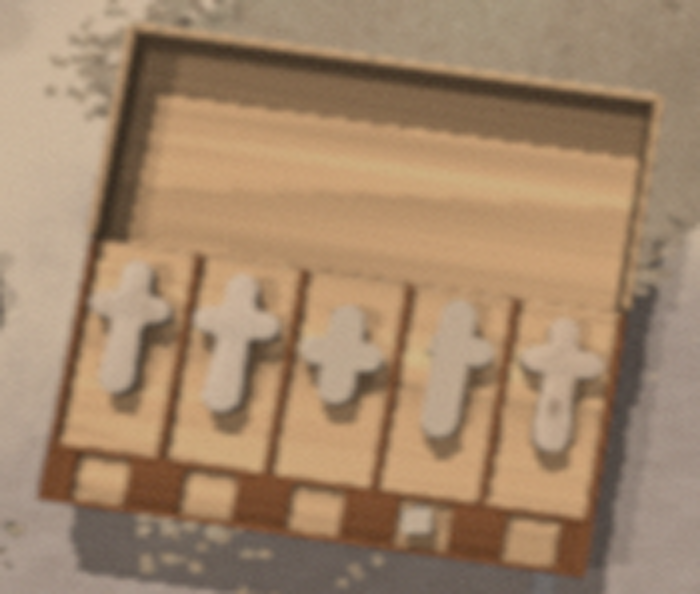

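The crop (175+u/4, 105+v/3.6) settles which is which:
- **Lane 3:** a short cross at (345,355), image (261,204). This is `short`, in light wood; the purple one at (165,182) and the black one at (391,290) are look-alikes outside the stand.
- **Lane 4:** a blank at (455,370), image (289,208), with a right arm only. This is `one_armed`, and the block in its pocket at (417,520), image (279,249), is `snapped_arm`.

Next I'll fit the stand pose.

```bash
python3 - <<'E'
from h import *
a=load('top0')
f=lambda u,v:(175+u/4-.4,105+v/3.6-.4)
def L(p,z):return cast(a,[f(*p)],z)[0]
obs=[((40,497),(-.193,.178,.071)),((588,575),(-.193,-.178,.071)),((135,28),(.158,.178,.084)),((658,98),(.158,-.178,.084)),
((201,255),(0,.105,.071)),((305,269),(0,.035,.071)),((408,284),(0,-.035,.071)),((516,298),(0,-.105,.071))]
W=np.array([L(p,m[2])[:2] for p,m in obs]);M=np.array([m[:2] for _,m in obs])
mw,mm=W.mean(0),M.mean(0);H=(M-mm).T@(W-mw);U,S,V=np.linalg.svd(H);R=V.T@np.diag([1,np.linalg.det(V.T@U.T)])@U.T
t=mw-R@mm;yaw=np.arctan2(R[1,0],R[0,0]);print('yaw',yaw,'t',t);print(((W-t)@R-M)*1000)
np.savez('stand.npz',R=R,t=t,yaw=yaw)
for n,p,z in [('arm',(417,520),.086),('sfoot',(337,402),.084),('shead',(348,308),.084),('ofoot',(437,437),.084),('ohead',(460,303),.084)]:
  w=L(p,z);print(n,w,((w[:2]-t)@R)*1000)
E
```

```text
yaw -0.1387476583142951 t [ 0.61426662 -0.00554238]
[[ 4.00036959 -1.18513549]
 [ 2.98991125 -0.39106834]
 [-2.31374488 -5.73488275]
 [-1.96022633  4.61771885]
 [-0.64687256 -0.87084393]
 [-0.44529632  0.33761222]
 [-1.08953755  2.16975895]
 [-0.53460319  1.0568405 ]]
arm [ 0.43841494 -0.04641675  0.086     ] [-168.50869189  -64.80237134]
sfoot [0.52100616 0.00593498 0.084     ] [-93.95157482  -1.53112967]
shead [5.88521507e-01 2.13631493e-04 8.40000000e-02] [-26.29377306   2.14006876]
ofoot [ 0.49704881 -0.05827079  0.084     ] [-108.79885343  -68.43325597]
ohead [ 0.59314168 -0.07175954  0.084     ] [-11.76390024 -68.50245464]
```

```bash
cat >> h.py <<'E'
from scipy.spatial.transform import Rotation as Ro
S=np.load('stand.npz') if __import__('os').path.exists('stand.npz') else None
def s2w(x,y,z): return np.r_[S['R']@[x,y]+S['t'],z]
def inc(x,y,z,yaw=None,d=None):
    s=status.read_state();q=s['ee_rot'];r=Ro.from_quat([q[1],q[2],q[3],q[0]])
    yaw=float(S['yaw']) if yaw is None else yaw
    T=Ro.from_euler('z',yaw)*Ro.from_euler('x',np.pi)
    p=s2w(x,y,z)-s['position']
    print('inc',np.round(r.inv().apply(p),4),np.round((r.inv()*T).as_rotvec(),4),'pos',np.round(s['position'],4),'stand',np.round((s['position'][:2]-S['t'])@S['R'],4),'F',np.round(s['contact_force'],1),'t',s['time_s'])
E
python3 - <<'E'
from h import *
inc(-.131,-.070,.2)
E
```

```text
inc [ 0.4091 -0.4017  0.0143] [-0.0014  0.0006  0.5645] pos [ 0.2682 -0.5915  0.2138] stand [-0.2617 -0.6282] F [ 0.7  0.2 -0.3] t 0.1
```

servo_tool:
  increments:
    - [0.04,-0.04,0,0,0,0.11,0]
    - [0.08,-0.079,0,0,0,0.22,0]
    - [0.12,-0.118,0,0,0,0.33,0]
    - [0.16,-0.157,0,0,0,0.45,0]
    - [0.205,-0.2,0,0,0,0.5645,0]

```text
time_s: 0.72
position: [0.3727, -0.3236, 0.2144]
ee_rot: [0.0, 0.997, -0.072, -0.0]
contact_force: [1.4, 0.9, 0.3]
opening: 0.477
grip_force: 0.0
```

```bash
python3 -c "
from h import *
inc(-.131,-.070,.2)"
```

```text
inc [ 0.0629 -0.2787  0.0144] [ 0.0001  0.0001 -0.0048] pos [ 0.3727 -0.3236  0.2144] stand [-0.1952 -0.3484] F [1.4 0.9 0.3] t 0.725
```

servo_tool:
  increments:
    - [0.012,-0.055,0,0,0,0,0]
    - [0.025,-0.112,0,0,0,0,0]
    - [0.04,-0.17,0,0,0,0,0]
    - [0.054,-0.225,0,0,0,0,0]
    - [0.063,-0.275,0.014,0,0,0,0]

```text
time_s: 1.35
position: [0.4742, -0.0596, 0.2012]
ee_rot: [0.0, 0.998, -0.069, 0.001]
contact_force: [0.7, 0.2, 0.2]
opening: 0.005
grip_force: 0.0
```

```bash
python3 -c "
from h import *
inc(-.131,-.070,.085)
d=grab('wrist','w1')
for p in [(-.155,-.07,.071),(-.11,-.07,.074),(-.131,-.07,.064),(-.172,-.07,.086),(0,-.035,.071),(0,-.105,.071)]: print(p,proj(d,s2w(*p)).round())
"
```

```text
inc [-1.000e-04 -2.900e-03  1.162e-01] [-0.     -0.0025  0.0006] pos [ 0.4742 -0.0596  0.2012] stand [-0.1312 -0.0729] F [0.7 0.2 0.2] t 1.35
(-0.155, -0.07, 0.071) [[278. 233.]]
(-0.11, -0.07, 0.074) [[278. 184.]]
(-0.131, -0.07, 0.064) [[278. 205.]]
(-0.172, -0.07, 0.086) [[278. 256.]]
(0, -0.035, 0.071) [[235.  49.]]
(0, -0.105, 0.071) [[321.  49.]]
```

View pics/w1.png

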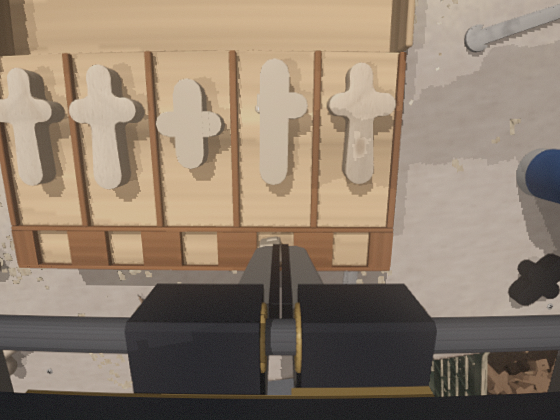

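The wrist view shows the lane-4 blank with its foot at (274,184) and only a right arm at (298,103). The short cross is at (189,125), foot (189,168). Rib ends are on row ~52, the pocket rim on row ~229, and the shut fingers at (281,250). I'll refit the stand with this sharper view.

```bash
python3 - <<'E'
from h import *
d=load('w1')
obs=[((69,54),(0,.105)),((150,53),(0,.035)),((234,52),(0,-.035)),((317,51.5),(0,-.105)),((402,51.5),(0,-.175)),((16,269),(-.193,.178)),((391,270),(-.193,-.178))]
W=np.array([cast(d,[p],.071)[0,:2] for p,_ in obs]);M=np.array([m for _,m in obs])
mw,mm=W.mean(0),M.mean(0);U,s,V=np.linalg.svd((M-mm).T@(W-mw));R=V.T@U.T;t=mw-R@mm
print('yaw',np.arctan2(R[1,0],R[0,0]),'t',t,np.linalg.det(R));print(((W-t)@R-M)*1000)
np.savez('stand.npz',R=R,t=t,yaw=np.arctan2(R[1,0],R[0,0]))
for n,p,z in [('sfoot',(189,168),.084),('shead',(188,80),.084),('ofoot',(274,184),.084),('ohead',(275,59),.084),('rim',(234,228),.071),('arm',(271,240),.086)]:
  print(n,((cast(d,[p],z)[0,:2]-t)@R*1000).round(1))
E
python3 -c "
from h import *
inc(-.129,-.070,.068)"
```

```text
yaw -0.14169305957460063 t [ 0.61367772 -0.00367832] 0.9999999999999994
[[-0.78704721 -3.54859823]
 [-1.45372213 -2.09500825]
 [-1.25540554 -1.01272119]
 [-0.60622864  1.66498365]
 [ 0.52725814  2.17814563]
 [ 0.59445448  3.25648862]
 [ 2.9806909  -0.44329023]]
sfoot [-94.2   2. ]
shead [-24.6  -0.8]
ofoot [-107.4  -68.8]
ohead [ -9.  -69.5]
rim [-149.7  -32.4]
arm [-156.   -66.3]
inc [0.0021 0.0027 0.1312] [-0.004   0.0005  0.0118] pos [ 0.4743 -0.0524  0.1992] stand [-0.1311 -0.0679] F [ 0.6  5.4 -1.1] t 1.4
```

servo_tool:
  increments:
    - [0.002,0.003,0.03,0,0,0,0]
    - [0.002,0.003,0.06,0,0,0,0]
    - [0.002,0.003,0.09,0,0,0,0]
    - [0.002,0.003,0.095,0,0,0,0]
    - [0.002,0.003,0.095,0,0,0,0]

```text
time_s: 2.02
position: [0.4747, -0.0649, 0.1058]
ee_rot: [-0.0, 0.998, -0.069, -0.0]
contact_force: [-0.7, 0.1, -0.3]
opening: 0.008
grip_force: 0.0
```

```bash
python3 -c "
from h import *
d=grab('wrist','w2');inc(-.129,-.070,.068)"
```

```text
inc [-0.0005 -0.0102  0.0384] [ 0.     -0.0011  0.0028] pos [ 0.4751 -0.0649  0.1064] stand [-0.1285 -0.0802] F [-0.6  0.   0.3] t 2.075
```

View pics/w2.png

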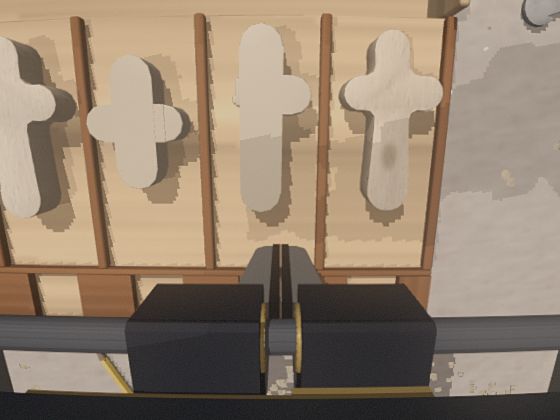

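The view shows the blank's shaft at column 262 and the fingers at column 281, about 10 mm too far right. This agrees with the numbers, so I'll correct and descend.

servo_tool:
  increments:
    - [0,-0.005,0.0,0,0,0,0]
    - [0,-0.01,0.01,0,0,0,0]
    - [0,-0.01,0.02,0,0,0,0]
    - [0,-0.01,0.03,0,0,0,0]
    - [0,-0.01,0.038,0,0,0,0]

```text
time_s: 2.7
position: [0.4755, -0.055, 0.0666]
ee_rot: [0.0, 0.998, -0.069, -0.001]
contact_force: [-0.1, 0.9, -1.1]
opening: 0.007
grip_force: 0.0
```

```bash
python3 -c "
from h import *
inc(-.129,-.070,.068)"
```

```text
inc [ 0.0005 -0.0003 -0.0014] [0.0001 0.001  0.0027] pos [ 0.4755 -0.055   0.0666] stand [-0.1295 -0.0703] F [-0.1  0.9 -1.1] t 2.7
```

servo_tool:
  increments:
    - [0.006,0,-0.002,0,0,0,0]
    - [0.015,0,-0.002,0,0,0,0]
    - [0.026,0,-0.002,0,0,0,0]
    - [0.038,0,-0.002,0,0,0,0]
    - [0.05,0,-0.002,0,0,0,0]

```text
time_s: 3.32
position: [0.5264, -0.062, 0.0697]
ee_rot: [0.0, 0.998, -0.069, 0.0]
contact_force: [-0.3, -0.4, 0.7]
opening: 0.004
grip_force: 0.3
```

```bash
python3 -c "
from h import *
d=grab('top','t3');inc(.006,-.070,.069)
"
```

```text
inc [0.0823 0.0003 0.0011] [-0.0003 -0.0024  0.0027] pos [ 0.5282 -0.0621  0.0699] stand [-0.0763 -0.07  ] F [0.4 0.2 0.6] t 3.375
```

servo_tool:
  increments:
    - [0.013,0,0,0,0,0,0]
    - [0.026,0,0,0,0,0,0]
    - [0.039,0,0,0,0,0,0]
    - [0.052,0,0,0,0,0,0]
    - [0.065,0,0,0,0,0,0]

```text
time_s: 4.0
position: [0.5908, -0.0709, 0.0695]
ee_rot: [0.0, 0.998, -0.069, 0.0]
contact_force: [0.9, -0.2, -0.1]
opening: 0.002
grip_force: 0.0
```

servo_tool:
  increments:
    - [0.013,0,0,0,0,0,0]
    - [0.02,0,0,0,0,0,0]
    - [0.024,0,0,0,0,0,0]
    - [0.024,0,0,0,0,0,0]
    - [0.024,0,0,0,0,0,0]

```text
time_s: 4.62
position: [0.6132, -0.0741, 0.0695]
ee_rot: [0.0, 0.998, -0.069, -0.0]
contact_force: [0.1, 0.1, -0.1]
opening: 0.004
grip_force: 0.0
```

```bash
python3 -c "
from h import *
d=grab('wrist','w4');inc(.006,-.070,.069)
"
```

```text
inc [-0.0035  0.0002  0.0006] [0.0001 0.0003 0.0029] pos [ 0.6133 -0.0741  0.0696] stand [ 0.0095 -0.0698] F [-0.9  0.3 -0.9] t 4.675
```

View pics/w4.png

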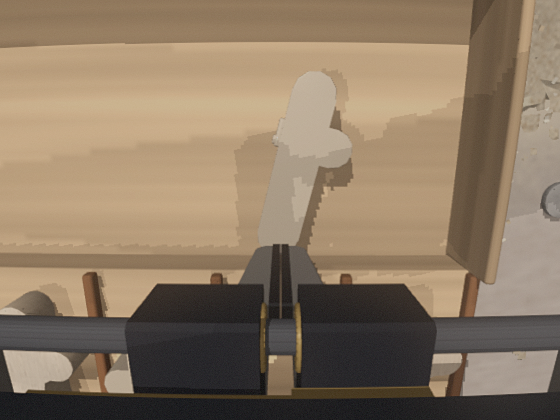

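The blank is now beyond the edge in the bin, with its head at (314,72) and its foot at (280,240) by the fingers. I'll lift, move to lane 3, and check the bin from the top camera.

servo_tool:
  increments:
    - [0,0,-0.02,0,0,0,0]
    - [-0.01,0,-0.04,0,0,0,0]
    - [-0.04,-0.02,-0.04,0,0,0,0]
    - [-0.085,-0.045,-0.04,0,0,0,0]
    - [-0.131,-0.07,-0.04,0,0,0,0]

```text
time_s: 5.3
position: [0.493, 0.0142, 0.1111]
ee_rot: [-0.0, 0.998, -0.07, 0.001]
contact_force: [-0.2, -0.1, 0.1]
opening: 0.002
grip_force: 0.0
```

servo_tool:
  increments:
    - [0,0,0,0,0,0,0]
    - [0,0,0,0,0,0,0]
    - [0,0,0,0,0,0,0]
    - [0,0,0,0,0,0,0]
    - [0,0,0,0,0,0,0]

```text
time_s: 5.92
position: [0.4938, 0.013, 0.1094]
ee_rot: [0.0, 0.998, -0.07, -0.0]
contact_force: [0.5, 0.1, 0.6]
opening: 0.002
grip_force: 0.0
```

```bash
python3 -c "
from h import *
d=grab('wrist','w5');inc(-.122,0,.069)
"
```

```text
inc [-0.0008 -0.0004  0.0404] [0.     0.0003 0.0023] pos [0.4937 0.0131 0.1094] stand [-0.1212 -0.0004] F [-0.2  0.2 -0.5] t 5.975
```

View pics/w5.png

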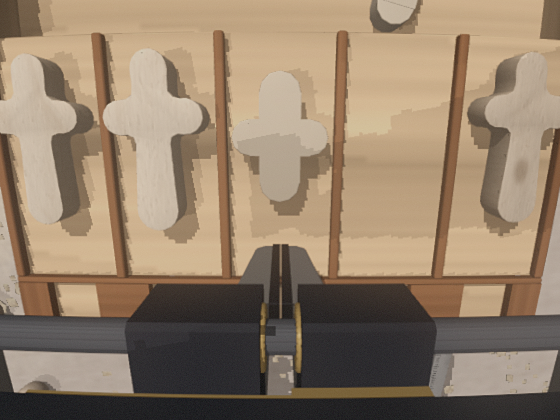

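Lane 4 is empty and the one-armed blank lies beyond the edge (395,5). The short is centred at (280,135) ahead of the fingers. I'll descend and push.

servo_tool:
  increments:
    - [0,0,0.013,0,0,0,0]
    - [0,0,0.026,0,0,0,0]
    - [0,0,0.04,0,0,0,0]
    - [0.0,0,0.04,0,0,0,0]
    - [0.008,0,0.04,0,0,0,0]

```text
time_s: 6.6
position: [0.5014, 0.0123, 0.0695]
ee_rot: [0.0, 0.998, -0.069, -0.0]
contact_force: [-0.2, 1.0, 0.7]
opening: 0.003
grip_force: 0.0
```

servo_tool:
  increments:
    - [0.01,0,0,0,0,0,0]
    - [0.02,0,0,0,0,0,0]
    - [0.032,0,0,0,0,0,0]
    - [0.044,0,0,0,0,0,0]
    - [0.056,0,0,0,0,0,0]

```text
time_s: 7.22
position: [0.5578, 0.0043, 0.0695]
ee_rot: [0.0, 0.998, -0.069, 0.0]
contact_force: [-0.7, 0.4, 0.4]
opening: 0.002
grip_force: 0.2
```

servo_tool:
  increments:
    - [0.013,0,0,0,0,0,0]
    - [0.026,0,0,0,0,0,0]
    - [0.039,0,0,0,0,0,0]
    - [0.052,0,0,0,0,0,0]
    - [0.065,0,0,0,0,0,0]

```text
time_s: 7.85
position: [0.6222, -0.0047, 0.0695]
ee_rot: [0.0, 0.998, -0.069, 0.0]
contact_force: [0.3, 0.3, 0.1]
opening: 0.004
grip_force: 0.0
```

```bash
python3 -c "
from h import *
d=grab('scene','s6');inc(.006,0,.069)
"
```

```text
inc [-0.0043  0.0001  0.0007] [-0.0002 -0.0022  0.0024] pos [ 0.6239 -0.005   0.0697] stand [0.0103 0.0001] F [ 1.7 -0.7  0.4] t 7.9
```

servo_tool:
  increments:
    - [0,0,-0.03,0,0,0,0]
    - [-0.02,0.0,-0.06,0,0,0,0]
    - [-0.07,0.02,-0.09,0,0,0,0.03]
    - [-0.13,0.045,-0.1,0,0,0,0.05]
    - [-0.18,0.067,-0.1,0,0,0,0.05]

```text
time_s: 8.52
position: [0.4326, -0.0464, 0.1704]
ee_rot: [0.0, 0.998, -0.069, 0.001]
contact_force: [0.1, -0.1, 0.7]
opening: 0.309
grip_force: 0.0
```

servo_tool:
  increments:
    - [-0.03,0,0,0,0,0,0.05]
    - [-0.05,0,0,0,0,0,0.05]
    - [-0.05,0,0,0,0,0,0.05]
    - [-0.05,0,0,0,0,0,0.05]
    - [-0.05,0,0,0,0,0,0.05]

```text
time_s: 9.15
position: [0.3852, -0.039, 0.1696]
ee_rot: [-0.0, 0.998, -0.069, 0.0]
contact_force: [-0.3, 0.4, 0.9]
opening: 0.54
grip_force: 0.0
```

```bash
python3 -c "
from h import *
d=grab('wrist','w7');inc(-.171,-.068,.085)
t=grab('top','t7')
i=cv2.cvtColor(t['pixels'][105:270,175:350],cv2.COLOR_RGB2BGR)
w=cv2.cvtColor(d['pixels'],cv2.COLOR_RGB2BGR)
cv2.imwrite('pics/m7.png',np.hstack([cv2.resize(w,(400,300)),cv2.resize(i,(400,377),interpolation=cv2.INTER_CUBIC)[:300]]))
"
```

```text
inc [0.0504 0.0009 0.0845] [-0.0002  0.      0.0031] pos [ 0.385  -0.039   0.1695] stand [-0.2214 -0.0673] F [ 0.1 -0.6 -0.7] t 9.2
```

View pics/m7.png

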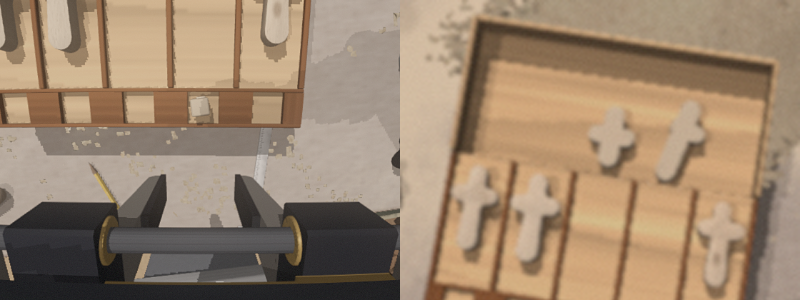

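Both spoiled blanks lie in the bin and the three sound ones are unmoved. The block shows in the lane-4 pocket at about (280,147) in the wrist picture. I'll measure it with a colour mask.

```bash
python3 - <<'E'
from h import *
d=load('w7');p=d['pixels'];y0,x0=120,250
c=p[y0:185,x0:315];h=cv2.cvtColor(c,cv2.COLOR_RGB2HSV)
print(h[27,::4].tolist())
m=((h[...,1]<85)&(h[...,2]>120)).astype('uint8')
n,l,s,ce=cv2.connectedComponentsWithStats(m);
for k in range(1,n):
  if s[k,4]>60:
    cn=max(cv2.findContours((l==k).astype('uint8'),0,2)[0],key=len)
    print(s[k]+[x0,y0,0,0,0],ce[k]+[x0,y0]);r=cv2.minAreaRect(cn);b=cv2.boxPoints(r)+[x0,y0]
    w=cast(d,b,.086)[:,:2];print(r[2],((w-S['t'])@S['R']*1000).round(1).tolist(),((w.mean(0)-S['t'])@S['R']*1000).round(1))
cv2.imwrite('pics/c7.png',cv2.resize(np.hstack([c[...,::-1],np.dstack([m*255]*3)]),None,fx=6,fy=6,interpolation=cv2.INTER_NEAREST)[:600,:800])
for q in [(-.155,-.053,.071),(-.155,-.087,.071),(-.189,-.053,.071),(-.189,-.087,.071)]: print(proj(d,s2w(*q)).round())
E
```

```text
[[13, 124, 148], [13, 129, 146], [13, 130, 145], [14, 113, 115], [16, 69, 170], [17, 46, 200], [17, 46, 199], [17, 48, 198], [17, 51, 181], [17, 51, 181], [17, 50, 174], [16, 89, 155], [16, 86, 181], [17, 84, 182], [14, 111, 136], [13, 130, 131], [12, 128, 134]]
[250 120  65   3 195] [282. 121.]
90.0 [[-147.5, -44.6], [-147.3, -90.1], [-148.7, -90.1], [-148.9, -44.6]] [-148.1  -67.3]
[ 264  134   42   38 1021] [282.74436827 149.7698335 ]
90.0 [[-157.2, -54.5], [-157.1, -83.9], [-183.7, -84.4], [-183.8, -54.3]] [-170.4  -69.3]
[250 178  65   7 398] [281.48743719 181.42964824]
90.0 [[-189.0, -43.9], [-188.8, -91.1], [-193.2, -91.3], [-193.5, -43.9]] [-191.1  -67.6]
[[263. 131.]]
[[308. 131.]]
[[263. 175.]]
[[307. 176.]]
```

View pics/c7.png

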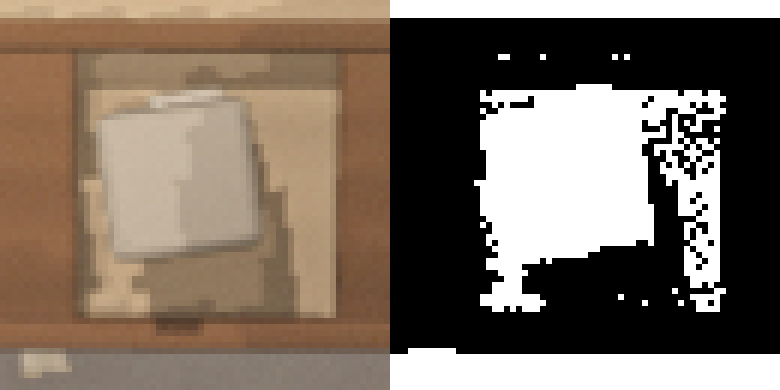

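The block's top corners in the crop are (99,118), (240,97), (262,235) and (115,257). It is therefore turned about 8.5° counter-clockwise, centred at full-picture (279.8,149.5).

```bash
python3 - <<'E'
from h import *
d=load('w7')
b=np.array([(99,118),(240,97),(262,235),(115,257)])/6+[249.5,119.5]
w=cast(d,b,.086)[:,:2];s=(w-S['t'])@S['R'];print((s*1000).round(1),np.linalg.norm(np.diff(w,axis=0),axis=1))
c=s.mean(0);e=w[1]-w[0];f=w[2]-w[3];yaw=np.arctan2((e+f)[1],(e+f)[0])+np.pi/2;print(c,yaw)
inc(c[0],c[1],.100,yaw)
E
```

```text
[[-160.9  -55.9]
 [-158.3  -72.8]
 [-174.7  -75.6]
 [-177.5  -57.8]] [0.01705922 0.01662525 0.01805017]
[-0.16784294 -0.06550021] 0.008949978763806321
inc [ 0.0538 -0.0016  0.0694] [-0.0002  0.0002 -0.1476] pos [ 0.3848 -0.039   0.1694] stand [-0.2216 -0.0673] F [-0.2 -0.2  0.1] t 9.25
```

servo_tool:
  increments:
    - [0.02,-0.001,0.02,0,0,-0.06,0.05]
    - [0.04,-0.0015,0.04,0,0,-0.12,0.05]
    - [0.054,-0.0015,0.06,0,0,-0.1476,0.05]
    - [0.054,-0.0015,0.069,0,0,-0.1476,0.05]
    - [0.054,-0.0015,0.069,0,0,-0.1476,0.05]

```text
time_s: 9.88
position: [0.4369, -0.0449, 0.0999]
ee_rot: [-0.0, 1.0, 0.004, -0.001]
contact_force: [-0.5, -0.7, -2.0]
opening: 0.542
grip_force: 0.0
```

```bash
python3 -c "
from h import *
inc(-.168,-.0655,.0745,.009);d=grab('wrist','w8');print(proj(d,s2w(-.168,-.0655,.086)))
"
```

```text
inc [ 0.0013 -0.0001  0.0254] [-0.0003  0.0023 -0.0005] pos [ 0.4369 -0.0449  0.0999] stand [-0.1692 -0.0658] F [-0.5 -0.7 -2. ] t 9.875
[[281.63764895 250.30451711]]
```

View pics/w8.png

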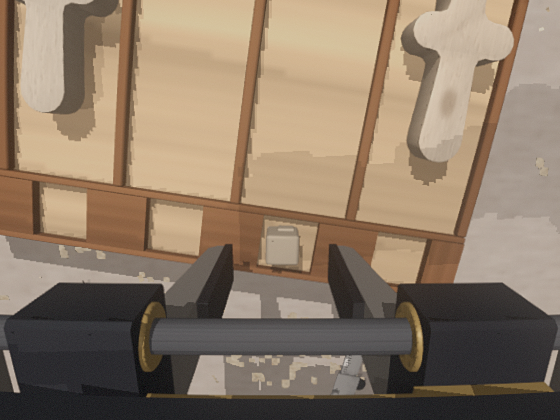

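The block (282,246) is square and central between the fingers at columns 232 and 330. I'll descend and grip.

servo_tool:
  increments:
    - [0.003,0,0.01,0,0,0,0.05]
    - [0.003,0,0.02,0,0,0,0.05]
    - [0.003,0,0.0255,0,0,0,0.05]
    - [0.003,0,0.0255,0,0,0,0.045]
    - [0.003,0,0.0255,0,0,0,0.03]
  newtons: 15

```text
time_s: 10.55
position: [0.4411, -0.045, 0.0752]
ee_rot: [0.0, 1.0, 0.004, 0.0]
contact_force: [0.1, -0.4, -0.3]
opening: 0.405
grip_force: 0.0
```

servo_tool:
  increments:
    - [0,0,0,0,0,0,0.02]
    - [0,0,0,0,0,0,0.01]
    - [0,0,0,0,0,0,0.01]
    - [0,0,0,0,0,0,0.01]
    - [0,0,0,0,0,0,0.01]
  newtons: 15

```text
time_s: 11.18
position: [0.4411, -0.0451, 0.0752]
ee_rot: [0.0, 1.0, 0.004, 0.0]
contact_force: [0.4, -0.0, 3.3]
opening: 0.202
grip_force: 15.0
```

servo_tool:
  increments:
    - [0,0,-0.015,0,0,0,0.01]
    - [0,0,-0.035,0,0,0,0.01]
    - [0,0,-0.06,0,0,0,0.01]
    - [0,0,-0.085,0,0,0,0.01]
    - [0,0,-0.085,0,0,0,0.01]

```text
time_s: 11.8
position: [0.4423, -0.0451, 0.1622]
ee_rot: [0.0, 1.0, 0.004, 0.002]
contact_force: [-0.0, -0.4, -0.7]
opening: 0.204
grip_force: 15.0
```

```bash
python3 -c "
from h import *
inc(.075,.1,.16)
s=status.read_state();print(s['opening'],s['grip_force'])
"
```

```text
inc [ 0.2608 -0.1275  0.0033] [ 0.0004 -0.0046  0.1505] pos [ 0.4423 -0.0451  0.1622] stand [-0.1638 -0.0652] F [-0.  -0.4 -0.7] t 11.8
0.203949703159762 14.999984353780746
```

servo_tool:
  increments:
    - [0.03,-0.015,0,0,0,0.03,0.01]
    - [0.075,-0.037,0,0,0,0.06,0.01]
    - [0.125,-0.061,0,0,0,0.1,0.01]
    - [0.175,-0.086,0,0,0,0.15,0.01]
    - [0.22,-0.108,0,0,0,0.15,0.01]

```text
time_s: 12.42
position: [0.6609, 0.066, 0.1587]
ee_rot: [0.0, 0.998, -0.071, -0.001]
contact_force: [0.4, 0.4, 0.6]
opening: 0.208
grip_force: 15.0
```

```bash
python3 -c "
from h import *
inc(.075,.1,.064)
s=status.read_state();print(s['opening'],s['grip_force'])
d=grab('top','t9');u=load('t7')
q=lambda i:cv2.resize(cv2.cvtColor(i['pixels'][105:270,175:350],cv2.COLOR_RGB2BGR),(700,594),interpolation=cv2.INTER_CUBIC)
# blanks in bin from t7
h=cv2.cvtColor(u['pixels'],cv2.COLOR_RGB2HSV);m=((h[...,1]<80)&(h[...,2]>110)).astype('uint8')
n,l,s,c=cv2.connectedComponentsWithStats(m)
for k in range(1,n):
  if 150<s[k,4]<1500 and 180<c[k,0]<340 and 110<c[k,1]<240:
    v,uu=np.where(l==k);w=cast(u,np.c_[uu,v],.058)[:,:2];t=(w-S['t'])@S['R'];print(c[k].round(),t.min(0).round(3),t.max(0).round(3))
"
```

```text
inc [ 0.0382 -0.0244  0.0946] [0.0004 0.0016 0.0005] pos [0.6609 0.066  0.1587] stand [0.0369 0.0756] F [0.4 0.4 0.6] t 12.425
0.2076210599489617 14.99984934926033
[297. 166.] [ 0.006 -0.106] [ 0.104 -0.059]
[267. 165.] [ 0.012 -0.027] [0.085 0.024]
[206. 194.] [-0.107  0.117] [-0.009  0.172]
[233. 199.] [-0.11   0.045] [-0.008  0.102]
[314. 211.] [-0.105 -0.169] [-0.009 -0.116]
```

Both blanks lie flat inside the bin (x 6–104 mm and 12–85 mm), clear of the drop spot. I'll lower and release.

servo_tool:
  increments:
    - [0.02,-0.012,0,0,0,0,0.01]
    - [0.038,-0.024,0.02,0,0,0,0.01]
    - [0.038,-0.024,0.05,0,0,0,0.01]
    - [0.038,-0.024,0.08,0,0,0,0.01]
    - [0.038,-0.024,0.1,0,0,0,0.01]

```text
time_s: 13.1
position: [0.6994, 0.0831, 0.0573]
ee_rot: [0.0, 0.998, -0.07, -0.002]
contact_force: [0.3, -0.3, -0.0]
opening: 0.203
grip_force: 15.0
```

servo_tool:
  increments:
    - [0,0,0,0,0,0,0.02]
    - [0,0,0,0,0,0,0.035]
    - [0,0,0,0,0,0,0.04]
    - [0,0,0,0,0,0,0.04]
    - [0,0,0,0,0,0,0.04]

```text
time_s: 13.72
position: [0.7012, 0.0834, 0.0606]
ee_rot: [-0.0, 0.998, -0.071, 0.0]
contact_force: [0.4, 0.2, 0.2]
opening: 0.433
grip_force: 0.0
```

servo_tool:
  increments:
    - [0,0,-0.02,0,0,0,0.04]
    - [0,0,-0.05,0,0,0,0.04]
    - [0,0,-0.09,0,0,0,0.04]
    - [-0.02,0,-0.12,0,0,0,0.04]
    - [-0.06,0,-0.14,0,0,0,0.04]

```text
time_s: 14.35
position: [0.6427, 0.0917, 0.2033]
ee_rot: [-0.0, 0.997, -0.071, 0.002]
contact_force: [-0.5, 0.7, 0.5]
opening: 0.439
grip_force: 0.0
```

servo_tool:
  increments:
    - [-0.04,0,-0.01,0,0,0,0.04]
    - [-0.09,0,-0.02,0,0,0,0.04]
    - [-0.09,0,-0.02,0,0,0,0.04]
    - [-0.09,0,-0.02,0,0,0,0.04]
    - [-0.09,0,-0.02,0,0,0,0.04]

```text
time_s: 14.98
position: [0.5535, 0.1041, 0.2202]
ee_rot: [-0.0, 0.997, -0.071, 0.0]
contact_force: [-0.2, 0.5, -0.2]
opening: 0.436
grip_force: 0.0
```

```bash
python3 -c "
from h import *
d=grab('wrist','w10');t=grab('top','t10')
i=cv2.cvtColor(t['pixels'][105:270,175:350],cv2.COLOR_RGB2BGR)
w=cv2.cvtColor(d['pixels'],cv2.COLOR_RGB2BGR)
cv2.imwrite('pics/m10.png',np.hstack([cv2.resize(w,(400,300)),cv2.resize(i,(400,377),interpolation=cv2.INTER_CUBIC)[:300]]))
print(status.read_state()['time_s'],status.read_state()['contact_force'])
"
```

```text
15.075 [ 0.10906859 -0.34350157  0.24528687]
```

View pics/m10.png

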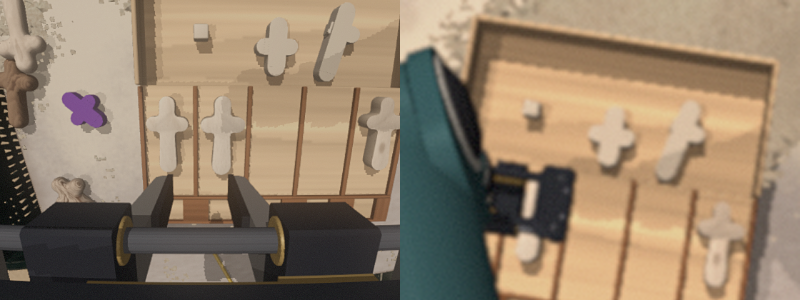

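The wrist half shows the block (202,32), the short (277,45) and the one-armed blank (335,45) all lying in the bin. The three sound blanks are in their lanes and the arm is clear.

```bash
python3 -c "
from cell import job
print(job.sign_off())"
```

```text
the job is handed in; nothing more can be done
None
```

The one-armed blank, then the short one, were pushed into the reject bin, and the snapped-off arm was dropped in after them; the three sound blanks still lie in their lanes, and the job was handed in at about 15 s.

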